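# Honeycomb-pack brass candlestick bases

### The job

One hexagonal brass candlestick base already stands in the wooden tray. Stand the other two in the tray with it and pack all three honeycomb fashion, as a tight three-leaf cluster: each base upright and flat on the tray floor, with a flat face of its foot lying flush against a flat face of each of the other two. The brass is polished, so set the bases down and slide them together gently (nudging the first one is fine), and do not disturb the other things on the table.

Things in the scene. Friction and masses are not known exactly. Their poses are not given: they have to be found in the camera images.
- base_a: brass candlestick base (three alike), about 350 g: hexagonal foot 60 mm across flats, 69 over corners, 22 high; on its centre a hexagonal grip boss 32 mm across flats, top 64 mm above the underside (grip it above 29 mm). Origin: centre of underside, z up; x runs through a corner of both hexagons, so flats face 30, 90, 150 degrees from x. Starts left or right of the tray, any yaw.
- base_b: brass candlestick base (three alike), about 350 g: hexagonal foot 60 mm across flats, 69 over corners, 22 high; on its centre a hexagonal grip boss 32 mm across flats, top 64 mm above the underside (grip it above 29 mm). Origin: centre of underside, z up; x runs through a corner of both hexagons, so flats face 30, 90, 150 degrees from x. Starts across the tray from base_a, any yaw.
- base_c: brass candlestick base (three alike), about 350 g: hexagonal foot 60 mm across flats, 69 over corners, 22 high; on its centre a hexagonal grip boss 32 mm across flats, top 64 mm above the underside (grip it above 29 mm). Origin: centre of underside, z up; x runs through a corner of both hexagons, so flats face 30, 90, 150 degrees from x. Starts loose in the tray near its -y wall, any yaw.
- tray: square wooden tray, blue lining, fixed: 206 x 206 mm outside, 190 x 190 inside, floor 6 mm thick, walls 8 thick, rim 22 mm above the table. Origin: centre of underside; x, y along its sides, z up. The cluster, about 130 mm across, fits without touching the walls, but only on the roomy side of base_c (tray +y). Tall candelabra stand behind it to the left; keep the arm clear of them
- loupe: bystander: black eyeglass loupe, 38 mm wide, 31 mm high, loose on the table; origin at the centre of its underside
- drip_pan: bystander: small brass-coloured candle drip pan, 56 mm wide, 44 mm high, loose on the table; origin at the centre of its underside
- wood_block: bystander: plain wooden block, 28 x 36 x 30 mm, loose on the table; origin at the centre of its underside

How it is judged:
By the outcome, as a careful person would: the job done as asked, in the order asked, and still so for the second after the job is handed in, with the robot touching nothing.
It also fails if it takes over 50 s, if anything falls off the work surface, if the arm or the gripper's body presses on something with over 40 N, if the wrist force passes 120 N, or if a joint passes its speed limit or range.

### The arm

A 7-joint arm with a two-finger parallel gripper is mounted at the origin on a cart in front of the work surface, level with it; the furniture and walls round the work are solid. World frame = base frame: x ahead of the robot, y to its left, z up, the work surface at z = 0. Lengths are in mm, angles in rad, forces in N, time in s.
With the tool pointing down it reaches from about 350 to 900 mm from the base axis. Payload 19.9 kg.
Tool frame: the origin (TCP) lies at the very end of the fingers, on their centre line; the grasp point (between the pads) lies 19 mm behind it (env.grip_point_offset is the z of the grasp point in the tool frame, in mm); z points along the fingers, y is the line along which they close (so a half turn about z gives the same grasp; the last joint's range is limited). The gripper opens to 94 mm and grips with 3 to 60 N. Pads are 16 mm wide; open, the fingers measure 119 mm over their backs; the gripper's body (75 mm by 177 mm) begins 78 mm behind the grasp point.
Start: joints at [-1.306, 0.417, -0.01, 1.614, 0.005, 1.111, -0.053], TCP at [188.15, 595.985, 205.425] pointing down, gripper open.
Joint ranges: [-2.81, 2.81], [-0.39, 2.02], [-1.27, 1.25], [0.06, 2.57], [-1.19, 4.33], [0.19, 2], [-2.82, 2.82]. Speed limits (rad/s): [1.89, 1.89, 2.39, 2.39, 3.01, 3.01, 3.01].

### API

Orientations are given as a unit quaternion [x, y, z, w].
In Python, from cell import env gives the robot as it stands.
- The arm moves only by the shell command python3 steer.py 'ROWS' [FORCE]. ROWS is a JSON list that holds a single list of rows (three levels of brackets), with 1 to 12 rows, each of 7 numbers: dx, dy, dz in mm, then a rotation vector rx, ry, rz in rad, then the finger opening in mm; each row is the pose to reach, as a shift and turn from the pose commanded when the command began, along the tool's axes at that moment; what a row does not reach only later rows make up. A row lasts 1/8 s, in which the tool goes at most 62.5 mm and 0.188 rad, less where a joint would pass 70% of its speed; a pose out of reach is approached as far as the arm can. The fingers move at their own pace and stop on an object; FORCE is the grip in N (left out, the last holds). Time passes only in rows, so rows that do not move let the fingers close. It prints the time, the measured TCP pose, the force, the opening and the grip force at its end. Input that does not fit is refused with a message, and nothing moves.
- env.sense(): the state, without advancing time (a new reading comes with each control period).
- env.camera(name): name is "side" or "top"; returns a dict with "img" (384x512x3 uint8, red, green, blue), "camera_matrix" (3x3 intrinsics, pixels), "R" (3x3) and "t" (3): a world point X has camera coordinates R X + t. Camera axes: x right, y down, z forward; pixel columns grow to the right and rows downward; lengths in mm; the calibration is good to about 2 mm. A picture is of the moment at which its call begins. There is no depth.
- env.sign_off(): hands the job in; it is judged then, once.
The state is a dict: "time": time; "q": joint angles; "joint_vel": joint speeds; "tau": joint torques, N m; "ee_pos": TCP position; "eef_rot": TCP orientation; "wrist_force": force on the tool from outside, world axes, zero at the start; "torque": the same for the moment, N m; "width": finger opening in mm; "finger_force": force on a finger pad.
Only numpy, scipy, OpenCV 4.12 (cv2) and the standard library are available. Lean on these libraries where they do the work, as an engineer would, in place of code of your own. Each camera call takes 0.05 s, during which the arm holds its last target. There are 200 camera calls.

## Working session

There is one attempt and no reset: what is moved stays moved. The work goes in short steps, Python scripts to look and compute and a shell command to move; the robot and the scene stay as the last step left them, time stands still between calls to the robot, and variables do not carry over. Pictures are saved under pics/ and viewed, at most 12 in all, crops included, and the job is handed in when it is done.

```bash
ls; mkdir -p pics; python3 - <<'E'
from cell import env
import cv2,numpy as np
for n in("top","side"):
    c=env.camera(n); cv2.imwrite(f"pics/{n}0.png",c["img"][:,:,::-1]); np.savez(f"{n}0.npz",**c)
    print(n,c["camera_matrix"].tolist(),c["R"].round(3).tolist(),c["t"].round(1).tolist())
s=env.sense();print({k:s[k] for k in("time","ee_pos","eef_rot","width","wrist_force")},env.grip_point_offset)
E
```

```text
cell.py
pics
steer.py
top [[463.3418042165318, 0.0, 257.4593519958555], [0.0, 463.3418042165318, 195.67356352569476], [0.0, 0.0, 1.0]] [[0.114, -0.993, 0.002], [-0.97, -0.112, -0.214], [0.213, 0.022, -0.977]] [-8.8, 498.7, 983.5]
side [[395.09690696190336, 0.0, 254.92139495619526], [0.0, 395.09690696190336, 189.25332190336212], [0.0, 0.0, 1.0]] [[0.997, -0.072, 0.015], [-0.025, -0.513, -0.858], [0.07, 0.856, -0.513]] [-508.5, 51.7, 887.1]
{'time': 0.1, 'ee_pos': array([188.05630381, 595.66653912, 204.87933804]), 'eef_rot': array([ 1.52309304e-01,  9.88332717e-01, -5.58674094e-04, -6.37266574e-05]), 'width': 94.03625303348146, 'wrist_force': array([ 0.54910601, -0.61766287, -0.25477731])} -18.8
```

View pics/top0.png

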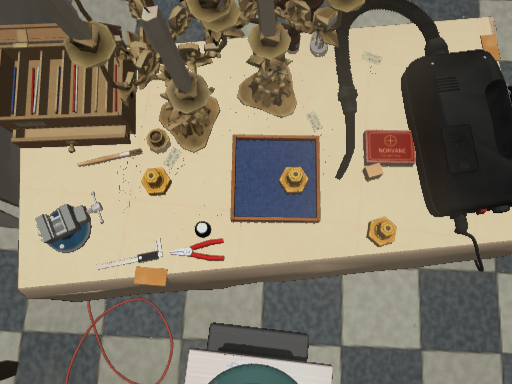

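View pics/side0.png

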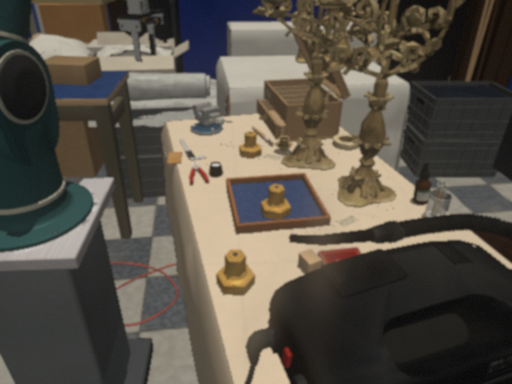

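The top view shows the robot at the bottom of the picture. The tray is centred near (276,178) with base_c at (293,180). One base is on the left at (155,181) and the other on the right at (381,231). The loupe is at (203,229), the drip pan at (157,138) and the block at (373,172). The side view shows the same three bases at (250,144), (276,203) and (235,272), with the candelabra behind the tray.

```bash
cat > h.py <<'E'
import numpy as np,cv2
def ray(c,uv,z):
    uv=np.atleast_2d(np.asarray(uv,float)); K,R,t=c["camera_matrix"],c["R"],c["t"]
    d=np.c_[uv,np.ones(len(uv))]@np.linalg.inv(K).T@R; o=-R.T@t
    return (o+d*((z-o[2])/d[:,2])[:,None])[:,:2]
def proj(c,X):
    p=np.atleast_2d(X)@c["R"].T+c["t"]; p=p@c["camera_matrix"].T; return p[:,:2]/p[:,2:]
def crop(img,u,v,r,s): return cv2.resize(img[v-r:v+r,u-r:u+r,::-1],None,fx=s,fy=s,interpolation=cv2.INTER_CUBIC)
E
python3 - <<'E'
from h import *
c=dict(np.load("top0.npz")); im=c["img"]
cv2.imwrite("pics/crops.png",np.hstack([crop(im,u,v,22,6) for u,v in((155,181),(293,180),(381,231))]))
hsv=cv2.cvtColor(im,cv2.COLOR_RGB2HSV)
print([hsv[v,u].tolist() for u,v in((155,192),(293,190),(381,242),(276,200),(200,200))])
m=cv2.inRange(hsv,(90,60,0),(130,255,255))  # blue lining
n,l,s,ct=cv2.connectedComponentsWithStats(m); i=1+s[1:,4].argmax()
cc=max(cv2.findContours((l==i).astype(np.uint8),0,2)[0],key=cv2.contourArea)
q=cv2.boxPoints(cv2.minAreaRect(cc)); w=ray(c,q,6); print(q.tolist(),w.round(1).tolist(),w.mean(0))
E
```

```text
[[18, 177, 189], [18, 166, 200], [18, 164, 198], [111, 102, 103], [21, 60, 217]]
[[235.0, 140.0], [315.0, 140.0], [315.0, 216.0], [235.0, 216.0]] [[637.1, 118.8], [659.2, -72.6], [474.2, -88.9], [452.9, 95.7]] [555.8309297   13.26153407]
```

View pics/crops.png

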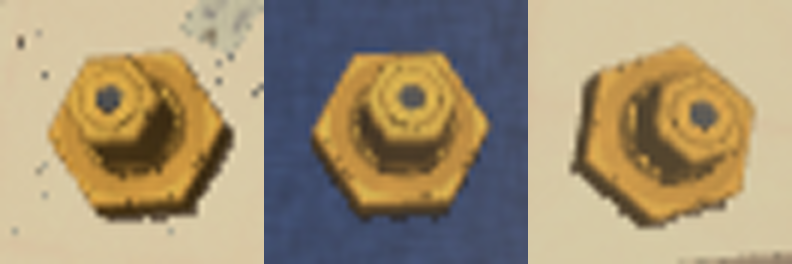

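The crops show each foot's lit top face as a clean hexagon with dark sides. I'll take pose from that face at its known height and cross-check with the boss top and the side view.

```bash
cat >> h.py <<'E'
def hexpose(c,u,v,zb,r=22,s=8):
    """foot top face (bright brass) -> centre, yaw (corner, mod 60 deg), area ratio; boss top centre"""
    u,v=int(u),int(v); im=cv2.resize(c["img"][v-r:v+r,u-r:u+r],None,fx=s,fy=s,interpolation=cv2.INTER_CUBIC)
    h=cv2.cvtColor(im,cv2.COLOR_RGB2HSV); m=cv2.inRange(h,(10,110,125),(28,255,255))
    m=cv2.morphologyEx(m,cv2.MORPH_OPEN,np.ones((9,9)))
    k=max(cv2.findContours(m,0,1)[0],key=cv2.contourArea); k=cv2.convexHull(k)
    px=(cv2.approxPolyN(k,6,-1,True).reshape(-1,2)+.5)/s-.5+[u-r,v-r]
    def w(p): return ray(c,(p+.5)/s-.5+[u-r,v-r],zb+22).astype(np.float32)
    # dense boundary in world
    mm=np.zeros(m.shape,np.uint8); cv2.fillPoly(mm,[k],1); b=cv2.findContours(mm,0,1)[0][0].reshape(-1,2)
    W=w(b); M=cv2.moments(W.reshape(-1,1,2)); ctr=np.array([M["m10"],M["m01"]])/M["m00"]
    a=np.arctan2(*(W-ctr).T[::-1]); rr=np.hypot(*(W-ctr).T)
    o=np.argsort(a); A=np.linspace(-np.pi,np.pi,720,endpoint=False); Rr=np.interp(A,a[o],rr[o],period=2*np.pi)
    yaw=np.degrees(np.angle((Rr*np.exp(6j*A)).sum())/6)%60
    return ctr,yaw,M["m00"]/3118
E
python3 - <<'E'
from h import *
c=dict(np.load("top0.npz")); s=dict(np.load("side0.npz"))
for n,u,v,zb,bt,st in(("L",155,181,0,(151.2,175.7),(250,134)),("C",293,180,6,(294.5,174.5),(276,188)),("R",381,231,0,(386,228.5),(235,254))):
    p=hexpose(c,u,v,zb); print(n,p[0].round(1),p[1].round(1),round(p[2],3),"boss",ray(c,bt,zb+64).round(1),"side",ray(s,st,zb+64).round(1), np.hypot(*p[0]))
# tray: outer corners by mask of wood around lining
h=cv2.cvtColor(c["img"],cv2.COLOR_RGB2HSV)
m=cv2.inRange(h,(90,60,0),(130,255,255))[130:230,225:330]
k=cv2.convexHull(np.vstack([x for x in cv2.findContours(m,0,1)[0] if cv2.contourArea(x)>30]))
q=cv2.approxPolyN(k,4,-1,True).reshape(-1,2)+[225,130.]
for z in(6,22):
  w=ray(c,q,z);print(q.tolist(),w.round(1).tolist(),w.mean(0).round(1))
E
```

```text
Traceback (most recent call last):
  File "h.py", line 15, in hexpose
    px=(cv2.approxPolyN(k,6,-1,True).reshape(-1,2)+.5)/s-.5+[u-r,v-r]
        ~~~~~~~~~~~~~~~^^^^^^^^^^^^^
cv2.error: OpenCV(4.12.0) :-1: error: (-5:Bad argument) in function 'approxPolyN'
> Overload resolution failed:
>  - Argument 'epsilon_percentage' must be float, not bool
>  - Argument 'epsilon_percentage' must be float, not bool
```

```bash
sed -i '/px=(cv2/d' h.py
python3 - <<'E'
from h import *
c=dict(np.load("top0.npz")); s=dict(np.load("side0.npz"))
for n,u,v,zb,bt,st in(("L",155,181,0,(151.2,175.7),(250,134)),("C",293,180,6,(294.5,174.5),(276,188)),("R",381,231,0,(386,228.5),(235,254))):
    p=hexpose(c,u,v,zb); print(n,p[0].round(1),p[1].round(1),round(p[2],3),"boss",ray(c,bt,zb+64).round(1),"side",ray(s,st,zb+64).round(1), np.hypot(*p[0]))
h=cv2.cvtColor(c["img"],cv2.COLOR_RGB2HSV)
m=cv2.inRange(h,(90,60,0),(130,255,255))[130:230,225:330]
k=cv2.convexHull(np.vstack([x for x in cv2.findContours(m,0,1)[0] if cv2.contourArea(x)>30]))
q=cv2.approxPolyN(k,4,ensure_convex=True).reshape(-1,2)+[225,130.]
for z in(6,22):
  w=ray(c,q,z);print(q.tolist(),w.round(1).tolist(),w.mean(0).round(1))
E
```

```text
L [513.2 290. ] 41.1 1.006 boss [[512.4 289.5]] side [[515. 276.]] 589.4258316350506
C [550.8 -29.3] 38.7 0.987 boss [[550.3 -28.4]] side [[552.  -37.7]] 551.5588724682775
R [ 454.8 -241.8] 54.5 1.003 boss [[ 453.5 -239.2]] side [[ 457.  -244.7]] 515.0772201356073
[[314.0, 141.0], [316.0, 216.0], [234.0, 216.0], [236.0, 139.0]] [[656.4, -70.4], [474.4, -91.2], [452.6, 98.0], [639.8, 116.8]] [555.8  13.3]
[[314.0, 141.0], [316.0, 216.0], [234.0, 216.0], [236.0, 139.0]] [[650.7, -69.0], [471.4, -89.5], [449.9, 96.9], [634.3, 115.4]] [551.6  13.5]
```

```bash
python3 - <<'E'
from h import *
c=dict(np.load("top0.npz")); s=dict(np.load("side0.npz"))
for b,st in(((190,130),(308,157)),((268,95),(365,192))): print("foot",ray(c,b,0).round(),ray(s,st,0).round())
# heights of leftmost side-view features assuming the y of the foot axis
K,R,t=s["camera_matrix"],s["R"],s["t"];o=-R.T@t
for uv,y in (((258,12),210),((270,30),210),((318,60),210),((330,30),60),((345,70),60),((400,70),60),((300,45),210)):
    d=R.T@np.linalg.inv(K)@[*uv,1]; P=o+d*(y-o[1])/d[1]; print(uv,P.round(), proj(c,P).round())
E
```

```text
foot [[652. 231.]] [[683. 251.]]
foot [[765.  53.]] [[788.  49.]]
(258, 12) [527. 210. 391.] [[157. 119.]]
(270, 30) [555. 210. 353.] [[164. 111.]]
(318, 60) [676. 210. 284.] [[182.  65.]]
(330, 30) [660.  60. 377.] [[262.  56.]]
(345, 70) [701.  60. 298.] [[264.  57.]]
(400, 70) [820.  60. 297.] [[271.  -0.]]
(300, 45) [629. 210. 319.] [[175.  79.]]
```

```bash
python3 - <<'E'
from h import *
s=dict(np.load("side0.npz"))["img"]; t=dict(np.load("top0.npz"))["img"]
cv2.imwrite("pics/cand.png",cv2.resize(np.hstack([s[0:210,220:470,::-1],t[0:210,100:350,::-1]]),None,fx=1.6,fy=1.6))
E
```

```text
(no output)
```

View pics/cand.png

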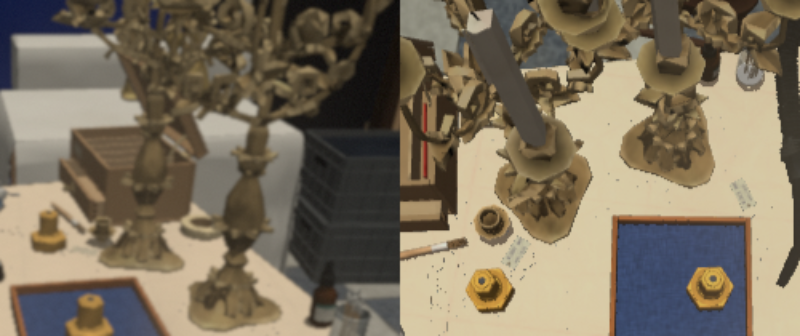

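The crop shows the candelabra feet behind the tray, with branches only above rows of about 90. That keeps base L (crop 487,288) clear if the arm comes in from the robot side. I'm going to grip L with the fingers closing along 71° in the world frame.

```bash
python3 steer.py '[[[-402, -194, 80, 0, 0, 0.024, 70], [-402, -194, 80, 0, 0, 0.024, 70], [-402, -194, 80, 0, 0, 0.024, 70], [-402, -194, 80, 0, 0, 0.024, 70], [-402, -194, 80, 0, 0, 0.024, 70], [-402, -194, 80, 0, 0, 0.024, 70], [-402, -194, 80, 0, 0, 0.024, 70], [-402, -194, 80, 0, 0, 0.024, 70], [-402, -194, 80, 0, 0, 0.024, 70], [-402, -194, 80, 0, 0, 0.024, 70], [-402, -194, 80, 0, 0, 0.024, 70]]]' 30
cat > st.py <<'E'
from cell import env; from h import *; from scipy.spatial.transform import Rotation as Rn
def tool(tx,ty,tz,yaw):
    """print shift/turn in tool axes to the world TCP target with tool y at `yaw` deg"""
    s=env.sense(); M=Rn.from_quat(s["eef_rot"]).as_matrix(); d=M.T@(np.array([tx,ty,tz])-s["ee_pos"])
    a=np.degrees(np.arctan2(M[1,1],M[0,1])); r=(yaw-a+180)%360-180
    print("t",round(s["time"],2),"pos",s["ee_pos"].round(1),"yaw",a.round(2),"d",d.round(1),"rz",np.radians(-r).round(4),"w",round(s["width"],1),"z-axis",M[:,2].round(3))
E
python3 - <<'E'
from st import *
tool(513,290,32,71.1)
c=env.camera("top");cv2.imwrite("pics/t1.png",c["img"][:,:,::-1])
E
```

```text
time: 1.48
ee_pos: [512.2, 291.4, 125.8]
eef_rot: [0.163, 0.987, 0.0, -0.0]
wrist_force: [-0.1, 1.0, -0.5]
width: 70.1
finger_force: 0.0
t 1.48 pos [512.2 291.4 125.8] yaw 71.23 d [-1.3 -1.1 93.8] rz 0.0023 w 70.1 z-axis [ 0.     0.001 -1.   ]
```

View pics/t1.png

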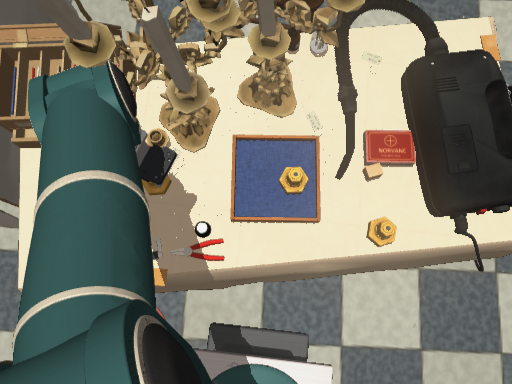

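The picture shows the gripper at (158,163) above base L. The wrist, at about (135,90), is left of the candelabrum plate at (187,94). Next I descend and grip.

```bash
python3 steer.py '[[[-1, -1, 45, 0, 0, 0.002, 70], [-1, -1, 85, 0, 0, 0.002, 70], [-1, -1, 94, 0, 0, 0.002, 70], [-1, -1, 94, 0, 0, 0.002, 70], [-1, -1, 94, 0, 0, 0.002, 28], [-1, -1, 94, 0, 0, 0.002, 28], [-1, -1, 94, 0, 0, 0.002, 28], [-1, -1, 94, 0, 0, 0.002, 28], [-1, -1, 94, 0, 0, 0.002, 28], [-1, -1, 94, 0, 0, 0.002, 28]]]' 30
python3 - <<'E'
from st import *
tool(513,290,140,71.1)
E
```

```text
time: 2.78
ee_pos: [513.8, 288.8, 31.7]
eef_rot: [0.165, 0.986, 0.0, 0.0]
wrist_force: [-1.7, -1.1, 5.0]
width: 31.4
finger_force: 30.0
t 2.77 pos [513.8 288.8  31.7] yaw 70.99 d [   1.1    0.9 -108.3] rz -0.0019 w 31.4 z-axis [ 0.  0. -1.]
```

```bash
python3 steer.py '[[[0, 0, -30, 0, 0, 0, 28], [10, -20, -75, 0, 0, 0, 28], [25, -70, -78, 0, 0, 0.02, 28], [34, -125, -78, 0, 0, 0.04, 28], [10, -190, -78, 0, 0, 0.04, 28], [-8, -240, -78, 0, 0, 0.04, 28], [-45, -249, -78, 0, 0, 0.04, 28], [-75, -249, -78, 0, 0, 0.04, 28], [-75, -249, -78, 0, 0, 0.04, 28], [-75, -249, -78, 0, 0, 0.04, 28], [-75, -249, -78, 0, 0, 0.04, 28]]]'
python3 - <<'E'
from st import *
tool(504,29,38,68.7)
for n in("top","side"):
    c=env.camera(n);np.savez(n+"2.npz",**c);cv2.imwrite(f"pics/{n}2.png",c["img"][:,:,::-1])
a=cv2.imread("pics/top2.png")[60:300,130:430];b=cv2.imread("pics/side2.png")[100:340,110:410]
cv2.imwrite("pics/p2.png",cv2.resize(np.hstack([a,b]),(800,320)))
E
```

```text
time: 4.15
ee_pos: [502.8, 29.2, 109.4]
eef_rot: [0.185, 0.983, -0.0, -0.0]
wrist_force: [0.2, 0.1, -4.3]
width: 32.2
finger_force: 30.0
t 4.15 pos [502.8  29.2 109.4] yaw 68.74 d [-1.2  0.2 71.4] rz 0.0006 w 32.2 z-axis [-0.001  0.    -1.   ]
```

View pics/p2.png

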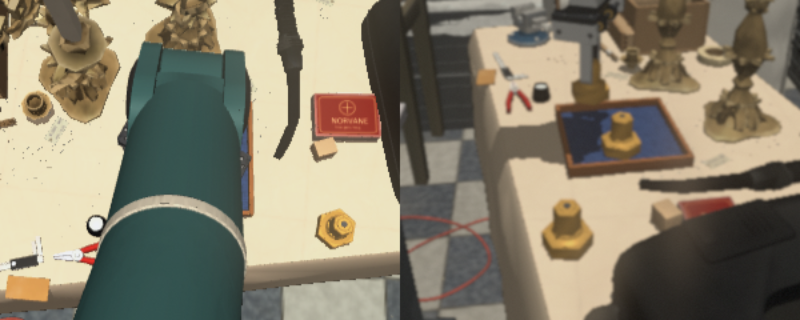

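The picture shows base L held over the tray, left of base_c, with the arm covering the top view of it. Next I lower it gently onto the floor.

```bash
python3 steer.py '[[[-1, 0, 35, 0, 0, 0, 28], [-1, 0, 60, 0, 0, 0, 28], [-1, 0, 68, 0, 0, 0, 28], [-1, 0, 70, 0, 0, 0, 28], [-1, 0, 71, 0, 0, 0, 28], [-1, 0, 71, 0, 0, 0, 28]]]'
python3 - <<'E'
from st import *
C=np.array([550.8,-29.3]); u=np.array([np.cos(np.radians(128.7)),np.sin(np.radians(128.7))])
for g in (62,60,56): tool(*(C+g*u),38,68.7)
print(env.sense()["wrist_force"])
E
```

```text
time: 5.0
ee_pos: [504.8, 28.5, 39.1]
eef_rot: [0.185, 0.983, 0.0, 0.0]
wrist_force: [0.8, -0.0, -3.8]
width: 31.6
finger_force: 30.0
t 5.0 pos [504.8  28.5  39.1] yaw 68.7 d [-10.1  -6.2   1.1] rz -0.0 w 31.6 z-axis [ 0.001  0.    -1.   ]
t 5.0 pos [504.8  28.5  39.1] yaw 68.7 d [-11.9  -7.2   1.1] rz -0.0 w 31.6 z-axis [ 0.001  0.    -1.   ]
t 5.0 pos [504.8  28.5  39.1] yaw 68.7 d [-15.3  -9.2   1.1] rz -0.0 w 31.6 z-axis [ 0.001  0.    -1.   ]
[ 0.79212528 -0.00419452 -3.83045059]
```

```bash
python3 steer.py '[[[0, 0, 0.7, 0, 0, 0, 28], [0, 0, 1.2, 0, 0, 0, 28], [0, 0, 1.4, 0, 0, 0, 28], [-3, -2, 1.4, 0, 0, 0, 28], [-6, -3.5, 1.4, 0, 0, 0, 28], [-8, -4.6, 1.4, 0, 0, 0, 28], [-10, -5.8, 1.4, 0, 0, 0, 28], [-12, -7, 1.4, 0, 0, 0, 28], [-13.5, -7.8, 1.4, 0, 0, 0, 28], [-15, -8.7, 1.4, 0, 0, 0, 28], [-15, -8.7, 1.4, 0, 0, 0, 28]]]'
python3 - <<'E'
from st import *
tool(0,0,38,68.7); print(env.sense()["wrist_force"])
E
```

```text
time: 6.38
ee_pos: [515.5, 15.8, 37.7]
eef_rot: [0.185, 0.983, 0.001, 0.0]
wrist_force: [-3.1, 5.0, 9.2]
width: 31.7
finger_force: 30.0
t 6.38 pos [515.5  15.8  37.7] yaw 68.73 d [ 474.7 -201.7   -0.6] rz 0.0006 w 31.7 z-axis [ 0.     0.001 -1.   ]
[-3.08037793  5.04359937  9.1589711 ]
```

```bash
python3 steer.py '[[[-15, -8.7, 0, 0, 0, 0, 28], [0, 0, 0, 0, 0, 0, 60], [0, 0, 0, 0, 0, 0, 60], [0, 0, 0, 0, 0, 0, 60], [0, 0, -30, 0, 0, 0, 60], [0, 0, -80, 0, 0, 0, 60]]]' 30
python3 - <<'E'
from st import *
tool(454.5,-241.5,120,-35.5)
E
```

```text
time: 7.12
ee_pos: [514.4, 14.7, 117.1]
eef_rot: [0.185, 0.983, -0.001, -0.001]
wrist_force: [0.6, 0.7, 1.6]
width: 59.6
finger_force: 0.0
t 7.12 pos [514.4  14.7 117.1] yaw 68.7 d [ -37.2 -260.4   -2.6] rz 1.8186 w 59.6 z-axis [-0.003 -0.001 -1.   ]
```

That first row was my mistake: shifts count from the start of each command, so it pushed the base a further 17 mm before release. I'll move off towards R and check what happened.

```bash
python3 steer.py '[[[-37, -260, 0, 0, 0, 1.819, 60], [-37, -260, 0, 0, 0, 1.819, 60], [-37, -260, 0, 0, 0, 1.819, 60], [-37, -260, 0, 0, 0, 1.819, 60], [-37, -260, 0, 0, 0, 1.819, 60], [-37, -260, 0, 0, 0, 1.819, 60], [-37, -260, 0, 0, 0, 1.819, 60], [-37, -260, 0, 0, 0, 1.819, 60], [-37, -260, 0, 0, 0, 1.819, 60], [-37, -260, 0, 0, 0, 1.819, 60], [-37, -260, 0, 0, 0, 1.819, 60], [-37, -260, 0, 0, 0, 1.819, 60]]]' 30
python3 - <<'E'
from st import *
tool(454.5,-241.5,32,-35.5)
for n in("top","side"):
    c=env.camera(n);np.savez(n+"3.npz",**c);cv2.imwrite(f"pics/{n}3.png",c["img"][:,:,::-1])
a=cv2.imread("pics/top3.png")[120:240,210:350];b=cv2.imread("pics/side3.png")[150:270,200:340]
cv2.imwrite("pics/p3.png",cv2.resize(np.hstack([a,b]),(800,343),interpolation=cv2.INTER_CUBIC))
E
```

```text
time: 8.62
ee_pos: [455.3, -240.8, 117.1]
eef_rot: [0.888, 0.459, -0.0, 0.0]
wrist_force: [-0.3, -0.5, 0.5]
width: 60.2
finger_force: 0.0
t 8.62 pos [ 455.3 -240.8  117.1] yaw -35.34 d [-1.  -0.3 85.1] rz 0.0028 w 60.2 z-axis [ 0. -0. -1.]
```

View pics/p3.png

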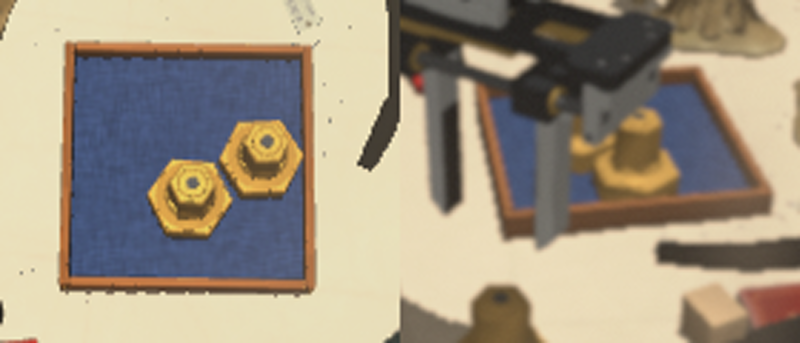

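The bases ended up side by side in the tray. L is at about pixel (276,189), and C is near the right wall at about (302,175). I'll measure both, keeping the arm's crop separate.

```bash
python3 - <<'E'
from h import *
c=dict(np.load("top3.npz"))
c0=dict(np.load("top0.npz"))
im=c["img"].copy()
# separate the two bases by masking the other half-plane (perpendicular bisector in pixels)
a,b=np.array([276.5,189.3]),np.array([301.7,175.3]); P=np.dstack(np.meshgrid(np.arange(512),np.arange(384)))
sd=(P-(a+b)/2)@(b-a)
out=[]
for n,p,k in(("L",a,sd>0),("C",b,sd<0)):
    d=dict(c); d["img"]=im.copy(); d["img"][k]=(30,40,100)
    r=hexpose(d,*p.round(),6); out.append(r[0]); print(n,r[0].round(1),r[1].round(1),round(r[2],3))
v=out[0]-out[1]; print(np.hypot(*v),np.degrees(np.arctan2(v[1],v[0])))
T=np.array([554.5,13.6]);t=np.radians(6.4); M=np.array([[np.cos(t),np.sin(t)],[-np.sin(t),np.cos(t)]])
for o in out: print("tray frame",M@(o-T))
E
```

```text
L [523.5   8.5] 32.1 1.002
C [563.6 -46. ] 39.4 1.011
67.6478212739486 126.36279060367181
tray frame [-31.35605602  -1.61123567]
tray frame [  2.42980102 -60.21792119]
```

C is now against the wall and L turned 6° on release. I'll use L as the anchor at (523.5, 8.5), yaw 32.1. C gets re-placed on L's +x face and R goes into the notch on the +y side, which keeps the cluster clear of all the walls.

```bash
python3 - <<'E'
from st import *
tool(563.6,-46,117,-50.6)
E
```

```text
t 8.72 pos [ 455.3 -240.8  117.2] yaw -35.4 d [ 2.215e+02 -2.460e+01  2.000e-01] rz 0.2653 w 59.7 z-axis [ 0.  0. -1.]
```

```bash
python3 steer.py '[[[60, -7, 0, 0, 0, 0.13, 52], [120, -13, 0, 0, 0, 0.265, 52], [180, -20, 0, 0, 0, 0.265, 52], [221.5, -24.6, 0, 0, 0, 0.265, 52], [221.5, -24.6, 0, 0, 0, 0.265, 52], [221.5, -24.6, 0, 0, 0, 0.265, 52], [221.5, -24.6, 0, 0, 0, 0.265, 52]]]' 30
python3 - <<'E'
from st import *
tool(563.6,-46,38,-50.6)
E
```

```text
time: 9.6
ee_pos: [563.5, -47.4, 117.2]
eef_rot: [0.942, 0.336, 0.0, 0.0]
wrist_force: [0.1, 0.1, -0.3]
width: 52.3
finger_force: 0.0
t 9.6 pos [563.5 -47.4 117.2] yaw -50.79 d [ 0.9 -1.1 79.2] rz -0.0034 w 52.3 z-axis [ 0. -0. -1.]
```

```bash
python3 steer.py '[[[1, -1, 45, 0, 0, -0.003, 52], [1, -1, 72, 0, 0, -0.003, 52], [1, -1, 79, 0, 0, -0.003, 52], [1, -1, 79, 0, 0, -0.003, 52], [1, -1, 79, 0, 0, -0.003, 28], [1, -1, 79, 0, 0, -0.003, 28], [1, -1, 79, 0, 0, -0.003, 28], [1, -1, 79, 0, 0, -0.003, 28], [1, -1, 79, 0, 0, -0.003, 28]]]' 30
python3 - <<'E'
from st import *
tool(603,-22,43,-57.9); tool(593.5,11,43,-57.9)
E
```

```text
time: 10.72
ee_pos: [564.8, -44.9, 38.9]
eef_rot: [0.941, 0.338, 0.001, 0.0]
wrist_force: [0.7, -0.7, 7.8]
width: 31.8
finger_force: 30.0
t 10.72 pos [564.8 -44.9  38.9] yaw -50.53 d [44.   6.6 -4. ] rz 0.1286 w 31.8 z-axis [ 0.002 -0.    -1.   ]
t 10.72 pos [564.8 -44.9  38.9] yaw -50.53 d [ 57.7 -25.   -4. ] rz 0.1286 w 31.8 z-axis [ 0.002 -0.    -1.   ]
```

```bash
python3 steer.py '[[[0, 0, -6, 0, 0, 0, 28], [15, 3, -6, 0, 0, 0.03, 28], [32, 6, -6, 0, 0, 0.06, 28], [44, 6, -6, 0, 0, 0.1, 28], [52, -8, -6, 0, 0, 0.129, 28], [57, -25, -6, 0, 0, 0.129, 28], [57.7, -25, -6, 0, 0, 0.129, 28], [57.7, -25, -3, 0, 0, 0.129, 28], [57.7, -25, -1, 0, 0, 0.129, 28], [57.7, -25, 0, 0, 0, 0.129, 28], [57.7, -25, 0, 0, 0, 0.129, 28]]]'
python3 - <<'E'
from st import *
c=env.camera("top");cv2.imwrite("pics/top4.png",c["img"][:,:,::-1]);np.savez("top4.npz",**c)
tool(593.5,11,38.5,-57.9);tool(583.5,10.7,38.5,-57.9);tool(580,10.6,38.5,-57.9); print(env.sense()["wrist_force"])
E
```

```text
time: 12.1
ee_pos: [592.7, 10.6, 38.9]
eef_rot: [0.961, 0.276, 0.0, -0.0]
wrist_force: [-9.2, 1.5, 16.7]
width: 31.8
finger_force: 30.0
t 12.15 pos [592.7  10.6  38.9] yaw -57.97 d [0.8 0.1 0.4] rz -0.0011 w 32.0 z-axis [-0.     0.001 -1.   ]
t 12.15 pos [592.7  10.6  38.9] yaw -57.97 d [-7.8 -5.   0.4] rz -0.0011 w 32.0 z-axis [-0.     0.001 -1.   ]
t 12.15 pos [592.7  10.6  38.9] yaw -57.97 d [-10.8  -6.7   0.4] rz -0.0011 w 32.0 z-axis [-0.     0.001 -1.   ]
[-8.27579412  1.3761298  17.46118024]
```

```bash
python3 steer.py '[[[0, 0, -0.8, 0, 0, 0, 28], [-2, -1.2, -0.8, 0, 0, 0, 28], [-4, -2.5, -0.8, 0, 0, 0, 28], [-6, -3.7, -0.8, 0, 0, 0, 28], [-8, -5, -0.8, 0, 0, 0, 28], [-9.5, -5.9, -0.8, 0, 0, 0, 28], [-10.8, -6.7, -0.8, 0, 0, 0, 28], [-11.5, -7.1, -0.8, 0, 0, 0, 28], [-11.5, -7.1, -0.8, 0, 0, 0, 28], [-11.5, -7.1, -0.8, 0, 0, 0, 28]]]'
python3 - <<'E'
from st import *
tool(580,10.6,38.5,-57.9); print(env.sense()["wrist_force"])
E
```

```text
time: 13.4
ee_pos: [579.2, 11.1, 38.9]
eef_rot: [0.961, 0.276, -0.0, -0.0]
wrist_force: [1.0, 1.5, 2.2]
width: 31.9
finger_force: 30.0
t 13.4 pos [579.2  11.1  38.9] yaw -57.93 d [0.4 0.9 0.4] rz -0.0005 w 31.9 z-axis [-0.  0. -1.]
[1.017905   1.53442337 2.16136106]
```

```bash
python3 steer.py '[[[0, 0, 0, 0, 0, 0, 36], [0, 0, 0, 0, 0, 0, 44], [0, 0, 0, 0, 0, 0, 56], [0, 0, 0, 0, 0, 0, 60], [0, 0, -10, 0, 0, 0, 60], [0, 0, -45, 0, 0, 0, 60], [0, 0, -80, 0, 0, 0, 60]]]' 30
python3 - <<'E'
from st import *
tool(454.5,-241.5,120,24.5)
E
```

```text
time: 14.28
ee_pos: [579.1, 10.9, 120.4]
eef_rot: [0.961, 0.276, -0.0, 0.0]
wrist_force: [1.0, -0.1, 0.0]
width: 60.3
finger_force: 0.0
t 14.28 pos [579.1  10.9 120.4] yaw -57.94 d [-239.6  147.8    0.5] rz -1.4389 w 60.3 z-axis [-0. -0. -1.]
```

```bash
python3 steer.py '[[[-240, 148, 0, 0, 0, -1.439, 70], [-240, 148, 0, 0, 0, -1.439, 70], [-240, 148, 0, 0, 0, -1.439, 70], [-240, 148, 0, 0, 0, -1.439, 70], [-240, 148, 0, 0, 0, -1.439, 70], [-240, 148, 0, 0, 0, -1.439, 70], [-240, 148, 0, 0, 0, -1.439, 70], [-240, 148, 0, 0, 0, -1.439, 70], [-240, 148, 0, 0, 0, -1.439, 70], [-240, 148, 0, 0, 0, -1.439, 70]]]' 30
cat > two.py <<'E'
from st import *
def blobs(c,box,zb,n):
    """split brass pixels in box into n bases by k-means on foot masks; pose of each"""
    u0,v0,u1,v1=box; h=cv2.cvtColor(c["img"],cv2.COLOR_RGB2HSV); m=cv2.inRange(h,(10,110,60),(28,255,255))
    ys,xs=np.nonzero(m[v0:v1,u0:u1]); P=np.float32(np.c_[xs+u0,ys+v0])
    _,_,K=cv2.kmeans(P,n,None,(3,50,.01),10,cv2.KMEANS_PP_CENTERS)
    G=np.dstack(np.meshgrid(np.arange(512),np.arange(384))); lab=np.argmin(((G[:,:,None]-K)**2).sum(-1),-1); R=[]
    for i in range(n):
        d=dict(c); d["img"]=c["img"].copy(); d["img"][lab!=i]=(30,40,100)
        r=hexpose(d,*K[i].round(),zb,24); R.append(r); print(r[0].round(1),r[1].round(1),round(r[2],3))
    for i in range(n):
        for j in range(i):
            v=R[i][0]-R[j][0]; print(j,i,np.hypot(*v).round(1),(np.degrees(np.arctan2(v[1],v[0]))%60).round(1))
    return R
E
python3 - <<'E'
from two import *
tool(454.5,-241.5,32,24.5)
c=env.camera("top");np.savez("top5.npz",**c);cv2.imwrite("pics/top5.png",c["img"][:,:,::-1])
blobs(c,(237,142,313,214),6,2)
cv2.imwrite("pics/p5.png",cv2.resize(c["img"][120:240,210:410,::-1],(800,480),interpolation=cv2.INTER_CUBIC))
E
```

```text
time: 15.52
ee_pos: [454.4, -241.9, 119.2]
eef_rot: [0.542, 0.84, -0.0, 0.0]
wrist_force: [0.2, 0.4, -0.2]
width: 69.9
finger_force: 0.0
t 15.53 pos [ 454.4 -241.9  119.2] yaw 24.31 d [ 0.3  0.2 87.2] rz -0.0033 w 69.9 z-axis [ 0. -0. -1.]
[575.1  12. ] 32.7 1.039
[515.4   8.4] 32.2 0.98
0 1 59.8 3.5
```

View pics/p5.png

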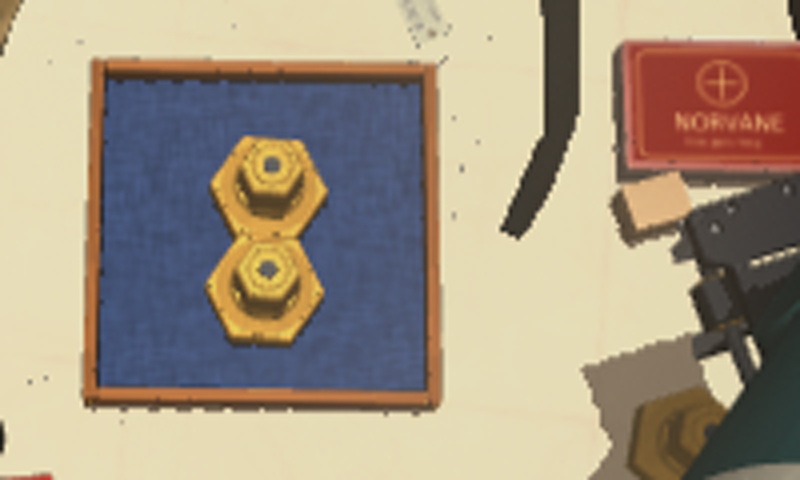

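The picture shows the two tray bases flush: L at (276,191) and C at (277,168), 59.8 mm apart with yaws agreeing. The gripper hangs clear above R. The notch centre works out at about (545.5, 62). Next I grip R.

```bash
python3 steer.py '[[[0, 0, 45, 0, 0, -0.003, 70], [0, 0, 80, 0, 0, -0.003, 70], [0, 0, 87, 0, 0, -0.003, 70], [0, 0, 87, 0, 0, -0.003, 70], [0, 0, 87, 0, 0, -0.003, 28], [0, 0, 87, 0, 0, -0.003, 28], [0, 0, 87, 0, 0, -0.003, 28], [0, 0, 87, 0, 0, -0.003, 28], [0, 0, 87, 0, 0, -0.003, 28], [0, 0, 87, 0, 0, -0.003, 28]]]' 30
python3 - <<'E'
from st import *
tool(454,-242,125,24.5);tool(430,-60,125,2.1); tool(545.3,68,125,2.1)
E
```

```text
time: 16.82
ee_pos: [454.6, -241.8, 32.1]
eef_rot: [0.54, 0.842, 0.0, 0.0]
wrist_force: [-0.8, 0.5, 5.4]
width: 31.7
finger_force: 30.0
t 16.82 pos [ 454.6 -241.8   32.1] yaw 24.69 d [  0.   -0.6 -92.9] rz 0.0034 w 31.7 z-axis [ 0. -0. -1.]
t 16.82 pos [ 454.6 -241.8   32.1] yaw 24.69 d [175.4  53.6 -92.9] rz 0.3943 w 31.7 z-axis [ 0. -0. -1.]
t 16.82 pos [ 454.6 -241.8   32.1] yaw 24.69 d [243.6 211.8 -92.9] rz 0.3943 w 31.7 z-axis [ 0. -0. -1.]
```

```bash
python3 steer.py '[[[0, 0, -40, 0, 0, 0, 28], [0, 0, -90, 0, 0, 0, 28], [40, 30, -103, 0, 0, 0.1, 28], [80, 68, -103, 0, 0, 0.2, 28], [120, 103, -103, 0, 0, 0.3, 28], [160, 138, -103, 0, 0, 0.394, 28], [200, 173, -103, 0, 0, 0.394, 28], [230, 200, -103, 0, 0, 0.394, 28], [243.6, 211.8, -103, 0, 0, 0.394, 28], [243.6, 211.8, -103, 0, 0, 0.394, 28], [243.6, 211.8, -103, 0, 0, 0.394, 28]]]'
python3 - <<'E'
from st import *
tool(545.3,68,38.5,2.1)
c=env.camera("side");cv2.imwrite("pics/p6.png",cv2.resize(c["img"][130:250,190:350,::-1],(800,600),interpolation=cv2.INTER_CUBIC))
E
```

```text
time: 18.2
ee_pos: [544.8, 66.6, 134.7]
eef_rot: [0.694, 0.72, -0.0, 0.0]
wrist_force: [0.7, -0.0, -4.4]
width: 31.7
finger_force: 30.0
t 18.2 pos [544.8  66.6 134.7] yaw 2.03 d [ 1.5  0.6 96.2] rz -0.0012 w 31.7 z-axis [-0.    -0.001 -1.   ]
```

View pics/p6.png

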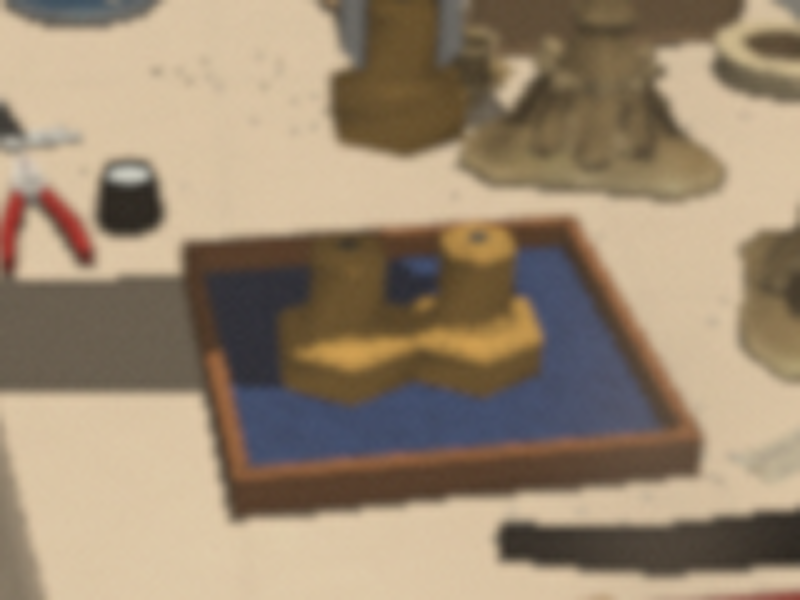

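The picture shows R held high behind the tray pair, with L and C flush inside. Next I lower R about 6 mm out from the notch.

```bash
python3 steer.py '[[[1.4, 0.6, 40, 0, 0, 0, 28], [1.4, 0.6, 65, 0, 0, 0, 28], [1.4, 0.6, 75, 0, 0, 0, 28], [1.4, 0.6, 84, 0, 0, 0, 28], [1.4, 0.6, 90, 0, 0, 0, 28], [1.4, 0.6, 94, 0, 0, 0, 28], [1.4, 0.6, 95.2, 0, 0, 0, 28], [1.4, 0.6, 95.2, 0, 0, 0, 28]]]'
python3 - <<'E'
from st import *
tool(545.5,62,38.2,2.1);tool(545.7,58,38.2,2.1); print(env.sense()["wrist_force"],env.sense()["torque"])
E
```

```text
time: 19.25
ee_pos: [545.8, 69.5, 39.9]
eef_rot: [0.694, 0.72, 0.0, 0.0]
wrist_force: [-0.1, 0.5, -3.8]
width: 31.7
finger_force: 30.0
t 19.25 pos [545.8  69.5  39.9] yaw 2.12 d [-7.5 -0.6  1.7] rz 0.0004 w 31.7 z-axis [ 0. -0. -1.]
t 19.25 pos [545.8  69.5  39.9] yaw 2.12 d [-11.5  -0.5   1.7] rz 0.0004 w 31.7 z-axis [ 0. -0. -1.]
[-0.08997797  0.49988319 -3.7810643 ] [-0.05321147  0.04643515 -0.06441162]
```

```bash
python3 steer.py '[[[0, 0, 1, 0, 0, 0, 28], [0, 0, 1.6, 0, 0, 0, 28], [-2, -0.1, 1.6, 0, 0, 0, 28], [-4, -0.2, 1.6, 0, 0, 0, 28], [-6, -0.3, 1.6, 0, 0, 0, 28], [-7.5, -0.3, 1.6, 0, 0, 0, 28], [-9, -0.3, 1.6, 0, 0, 0, 28], [-10.5, -0.3, 1.6, 0, 0, 0, 28], [-12, -0.3, 1.6, 0, 0, 0, 28], [-13, -0.3, 1.6, 0, 0, 0, 28], [-13, -0.3, 1.6, 0, 0, 0, 28], [-13, -0.3, 1.6, 0, 0, 0, 28]]]'
python3 - <<'E'
from st import *
tool(545.7,58,38.2,2.1); print(env.sense()["wrist_force"],env.sense()["torque"])
E
```

```text
time: 20.75
ee_pos: [545.9, 56.9, 38.2]
eef_rot: [0.694, 0.72, 0.0, -0.0]
wrist_force: [0.1, 4.9, -1.6]
width: 31.7
finger_force: 30.0
t 20.75 pos [545.9  56.9  38.2] yaw 2.14 d [ 1.1 -0.2 -0. ] rz 0.0007 w 31.7 z-axis [ 0.  0. -1.]
[ 0.11801316  4.86198409 -1.55171857] [ 1.26688054  0.079047   -0.02525584]
```

```bash
python3 steer.py '[[[0, 0, 0, 0, 0, 0, 36], [0, 0, 0, 0, 0, 0, 44], [0, 0, 0, 0, 0, 0, 56], [0, 0, 0, 0, 0, 0, 60], [0, 0, -12, 0, 0, 0, 60], [0, 0, -45, 0, 0, 0, 60], [0, 0, -90, 0, 0, 0, 60], [-60, 0, -90, 0, 0, 0, 60], [-120, 0, -90, 0, 0, 0, 60], [-180, 0, -90, 0, 0, 0, 60], [-220, 0, -90, 0, 0, 0, 60], [-220, 0, -90, 0, 0, 0, 60]]]' 30
python3 - <<'E'
from two import *
c=env.camera("top");np.savez("top7.npz",**c)
blobs(c,(237,142,313,214),6,3)
cv2.imwrite("pics/p7.png",cv2.resize(c["img"][135:220,230:330,::-1],(700,595),interpolation=cv2.INTER_CUBIC))
E
```

```text
time: 22.25
ee_pos: [553.5, -166.9, 129.0]
eef_rot: [0.696, 0.718, -0.0, 0.001]
wrist_force: [-0.3, 0.4, 0.1]
width: 59.5
finger_force: 0.0
[543.4  56. ] 32.2 1.007
[575.5   5.9] 33.3 1.062
[514.5   2.6] 32.9 0.963
0 1 59.5 2.7
0 2 60.7 1.6
1 2 61.1 3.2
```

View pics/p7.png

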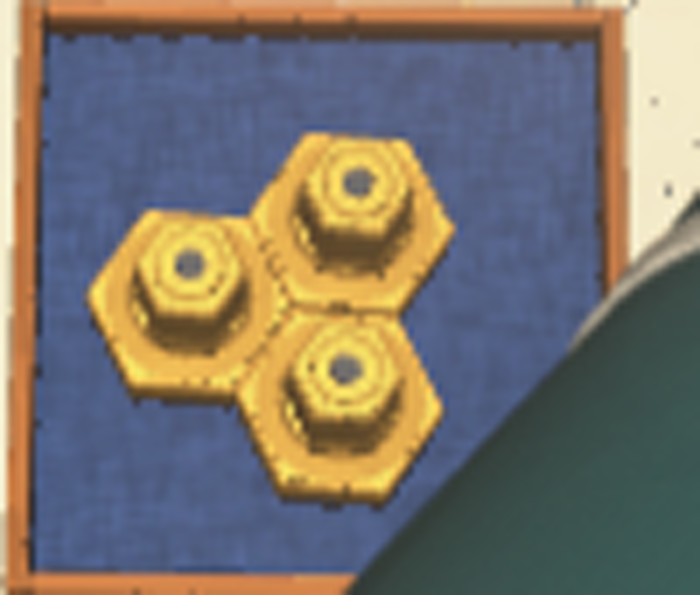

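The picture shows the three-leaf cluster, with boss holes at crop points (189,264), (358,183) and (345,371), and a faint dark line between C and L. I'll measure the gaps more finely from the boss-hole centroids.

```bash
cat > holes.py <<'E'
from h import *
def holes(c,pts,z=70):
    g=cv2.cvtColor(c["img"],cv2.COLOR_RGB2HSV)[:,:,1].astype(float); out=[]
    for u,v in pts:
        u,v=int(round(u)),int(round(v)); w=np.clip(120-g[v-3:v+4,u-3:u+4],0,None); yy,xx=np.mgrid[v-3:v+4,u-3:u+4]
        out.append(ray(c,[(w*xx).sum()/w.sum(),(w*yy).sum()/w.sum()],z)[0])
    out=np.array(out); print(out.round(1).tolist())
    for i in range(len(out)):
        for j in range(i): d=out[i]-out[j]; print(j,i,np.hypot(*d).round(2),(np.degrees(np.arctan2(d[1],d[0]))%60).round(1))
E
python3 - <<'E'
from holes import *
f=lambda x,y:(230+x/7,135+y/7)
print("now R,C,L");holes(dict(np.load("top7.npz")),[f(189,264),f(358,183),f(345,371)])
print("before C,L");holes(dict(np.load("top5.npz")),[(210+272/4,120+165/4),(210+268/4,120+269/4)])
E
```

```text
now R,C,L
[[545.5, 56.1], [578.6, 5.7], [517.0, 3.0]]
0 1 60.25 3.3
0 2 60.26 1.8
1 2 61.62 2.5
before C,L
[[577.5, 12.6], [517.6, 8.4]]
0 1 60.06 4.0
```

Against contact values of about 60.2 mm, R–C and R–L are flush, but C–L has opened by about 1.4 mm from the wedging push. The fix is to grip L and slide it along R's face towards C. First I'll calibrate the camera-to-TCP bias from the grips made so far.

```bash
python3 - <<'E'
from holes import *
L=lambda n:dict(np.load(n))
print("top0 L,R");holes(L("top0.npz"),[(151,175.7),(386,228.5)],64)
print("top3 C,L");holes(L("top3.npz"),[(210+267/2.857,120+142/2.857),(210+193/2.857,120+183/2.857)])
E
python3 - <<'E'
from st import *
tool(517.4,3.8,129,-58)
E
```

```text
top0 L,R
[[513.7, 291.0], [455.5, -242.6]]
0 1 536.79 23.8
top3 C,L
[[565.0, -46.1], [525.1, 8.1]]
0 1 67.33 6.3
t 22.3 pos [ 553.8 -164.5  128.7] yaw 1.98 d [169.5 -30.6  -0.4] rz 1.0469 w 60.1 z-axis [ 0. -0. -1.]
```

Gripping and releasing can shift a base by a millimetre or so. Instead I'll cradle L's boss corner with the half-open fingers (16 mm gap, closing axis 62°) and nudge it along 332°, parallel to R's face, towards C. Then I back off and look.

```bash
python3 - <<'E'
from st import *
tool(486,19.6,129,62.1)
E
python3 steer.py '[[[186, -61, 0, 0, 0, -1.049, 16], [186, -61, 0, 0, 0, -1.049, 16], [186, -61, 0, 0, 0, -1.049, 16], [186, -61, 0, 0, 0, -1.049, 16], [186, -61, 0, 0, 0, -1.049, 16], [186, -61, 0, 0, 0, -1.049, 16], [186, -61, 0, 0, 0, -1.049, 16]]]' 20
python3 - <<'E'
from st import *
tool(486,19.6,40,62.1)
E
```

```text
t 22.3 pos [ 553.8 -164.5  128.7] yaw 1.98 d [186.4 -61.4  -0.4] rz -1.0493 w 60.1 z-axis [ 0. -0. -1.]
time: 23.18
ee_pos: [486.0, 21.3, 128.5]
eef_rot: [0.24, 0.971, 0.0, 0.0]
wrist_force: [0.4, -1.6, -0.7]
width: 16.1
finger_force: 0.0
t 23.18 pos [486.   21.3 128.5] yaw 62.28 d [-0.8 -1.6 88.5] rz 0.0031 w 16.1 z-axis [ 0.  0. -1.]
```

```bash
python3 steer.py '[[[-1, -1.6, 50, 0, 0, 0.003, 16], [-1, -1.6, 80, 0, 0, 0.003, 16], [-1, -1.6, 88, 0, 0, 0.003, 16], [-4, -1.6, 88, 0, 0, 0.003, 16], [-7, -1.6, 88, 0, 0, 0.003, 16], [-10, -1.6, 88, 0, 0, 0.003, 16], [-12, -1.6, 88, 0, 0, 0.003, 16], [-12, -1.6, 88, 0, 0, 0.003, 16], [-12, -1.6, 88, 0, 0, 0.003, 16]]]'
python3 steer.py '[[[-0.5, 0, 0, 0, 0, 0, 16], [-1, 0, 0, 0, 0, 0, 16], [-1, 0, 0, 0, 0, 0, 16]]]'
python3 steer.py '[[[-0.5, 0, 0, 0, 0, 0, 16], [-1, 0, 0, 0, 0, 0, 16], [-1, 0, 0, 0, 0, 0, 16]]]'
```

```text
time: 24.3
ee_pos: [495.9, 13.3, 40.1]
eef_rot: [0.241, 0.97, -0.0, -0.0]
wrist_force: [-0.4, 0.5, -0.8]
width: 16.2
finger_force: 0.0
time: 24.68
ee_pos: [496.9, 12.7, 40.1]
eef_rot: [0.242, 0.97, -0.0, 0.0]
wrist_force: [0.4, -0.2, 0.6]
width: 15.7
finger_force: 0.0
time: 25.05
ee_pos: [497.8, 12.3, 40.1]
eef_rot: [0.241, 0.97, -0.0, 0.0]
wrist_force: [0.1, 1.0, 0.2]
width: 15.8
finger_force: 0.0
```

```bash
for i in 1; do python3 steer.py '[[[-0.3, 0, 0, 0, 0, 0, 16], [-0.6, 0, 0, 0, 0, 0, 16], [-0.6, 0, 0, 0, 0, 0, 16]]]'; done
python3 - <<'E'
from cell import env
print(env.sense()["finger_force"])
E
python3 steer.py '[[[-0.3, 0, 0, 0, 0, 0, 16], [-0.6, 0, 0, 0, 0, 0, 16], [-0.6, 0, 0, 0, 0, 0, 16]]]'
python3 steer.py '[[[-0.3, 0, 0, 0, 0, 0, 16], [-0.6, 0, 0, 0, 0, 0, 16], [-0.6, 0, 0, 0, 0, 0, 16]]]'
```

```text
time: 25.42
ee_pos: [498.1, 12.1, 40.0]
eef_rot: [0.241, 0.97, -0.0, -0.0]
wrist_force: [-2.8, 1.9, 1.5]
width: 16.0
finger_force: 1.1
1.0784047655761242
time: 25.8
ee_pos: [498.7, 11.6, 40.0]
eef_rot: [0.242, 0.97, -0.0, -0.0]
wrist_force: [-3.6, -0.1, 1.5]
width: 16.1
finger_force: 1.6
time: 26.18
ee_pos: [499.3, 11.4, 40.0]
eef_rot: [0.242, 0.97, -0.0, -0.0]
wrist_force: [-4.0, -0.7, 2.3]
width: 16.1
finger_force: 2.1
```

```bash
python3 steer.py '[[[3, 0, 0, 0, 0, 0, 16], [12, 0, 0, 0, 0, 0, 16], [14, 0, -50, 0, 0, 0, 16], [14, 0, -90, 0, 0, 0, 16], [-20, -40, -90, 0, 0, 0, 16], [-55, -80, -90, 0, 0, 0, 16], [-90, -120, -90, 0, 0, 0, 16], [-111, -145, -90, 0, 0, 0, 16], [-111, -145, -90, 0, 0, 0, 16]]]'
python3 - <<'E'
from holes import *; from cell import env; from two import blobs
c=env.camera("top");np.savez("top8.npz",**c)
f=lambda x,y:(230+x/7,135+y/7)
holes(c,[f(189,264),f(358,183),f(345,371)])
blobs(c,(237,142,313,214),6,3)
cv2.imwrite("pics/p8.png",cv2.resize(c["img"][135:220,230:330,::-1],(700,595),interpolation=cv2.INTER_CUBIC))
E
```

```text
time: 27.3
ee_pos: [529.2, -170.8, 130.0]
eef_rot: [0.243, 0.97, -0.0, 0.0]
wrist_force: [-0.2, 1.0, 0.1]
width: 16.0
finger_force: 0.0
[[545.5, 56.1], [578.6, 5.7], [518.4, 2.1]]
0 1 60.23 3.3
0 2 60.36 3.4
1 2 60.25 3.4
[543.6  56.1] 32.7 1.002
[516.    2.2] 33.4 0.978
[575.7   5.8] 32.7 1.056
0 1 60.6 3.0
0 2 59.7 2.6
1 2 59.8 3.5
```

View pics/p8.png

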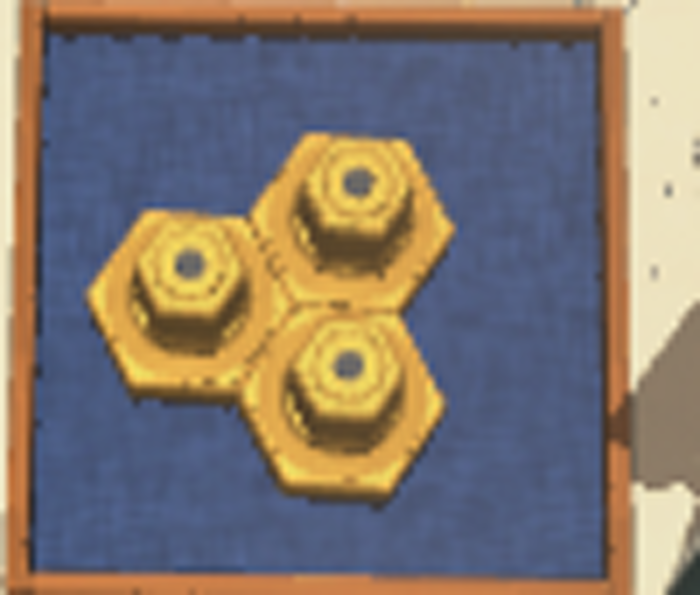

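The picture shows a tight cluster with holes at (189,264), (358,183) and (348,367). Centre distances are 60.2, 60.4 and 60.3 mm, all at matching angles, and no wall is touched. The gripper is clear, so I'm handing in.

```bash
python3 -c "
from cell import env
print(env.sign_off())"
```

```text
the job is handed in; nothing more can be done
None
```

I handed the job in at about 27 s: all three bases stand in the tray as a tight three-leaf cluster clear of the walls, centres 60.2–60.4 mm apart by the last picture (60 is exact contact), though a mistyped row shoved base_c to the −y wall early on, so I regripped and re-placed it.

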